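Take out an air cleaner's filter and check its switch pin

ROBOT

A 6-joint arm with a two-finger parallel gripper is mounted at the origin on a cart in front of the work surface, level with it; the furniture and walls round the work are solid. World frame = base frame: x ahead of the robot, y to its left, z up, the work surface at z = 0. Lengths are in mm, angles in rad, forces in N, time in s.
With the tool pointing down it reaches from about 325 to 850 mm from the base axis. Payload 4.4 kg.
Tool frame: the origin (TCP) lies midway between the tips of the shut fingers; the grasp point (between the pads) lies arm.pinch_z behind it (arm.pinch_z is the distance from the TCP to the grasp point, in mm); z points along the fingers, y is the line along which they close (so a half turn about z gives the same grasp; the last joint's range is limited). The gripper opens to 94 mm and grips with 3 to 60 N. Pads are 16 mm wide; open, the fingers measure 119 mm over their backs; the gripper's body (75 mm by 177 mm) begins 78 mm behind the grasp point.
Start: joints at [0.989, 0.207, 1.542, -0, 1.393, -0.15], TCP at [240.65, 522.221, 205.447] pointing down, gripper open.
Joint ranges: [-2.73, 2.73], [-0.86, 2.22], [0.23, 2.46], [-1.11, 4.25], [0.08, 2.63], [-2.82, 2.82]. Speed limits (rad/s): [2.79, 2.79, 3.14, 3.14, 3.14, 3.14].

INTERFACE

Orientations are given as a unit quaternion [x, y, z, w].
In Python, from rig import arm gives the robot as it stands.
- The arm moves only by the shell command python3 -m pendant 'ROWS' [FORCE]. ROWS is a JSON object of lists of equal length, an entry for each row: "turn": the turn, a rotation vector about the tool's x, y, z in degrees, a list of three; "xyz": the shift along the tool's x, y, z in cm, a list of three; "grip": the closure, from -1 (fully open) to 1 (shut). A call has 1 to 8 rows; each row shifts and turns the commanded pose from where the row before left it, along the tool's axes as they then stand; what a row does not reach is not made up. A row lasts 1/8 s, in which the tool goes at most 62.5 mm and 10.7 degrees, less where a joint would pass 70% of its speed; a pose out of reach is approached as far as the arm can. A call with a gripper value outside its range is refused whole. The fingers move at their own pace and stop on an object; FORCE is the grip in N (left out, the last holds). Time passes only in rows, so rows that do not move let the fingers close. It gives the time, the measured TCP pose, the force, the opening and the grip force at its end, in the units of the state.
- arm.state(): the state, without advancing time (a new reading comes with each control period).
- arm.read_camera(name): name is "scene" or "top"; returns the picture (480x640x3 uint8, red, green, blue); there is no depth.
- arm.calibration(name): a dict with "fx", "fy", "cx", "cy" (pixels), "cam_to_world" (4x4, takes a point from camera to world coordinates). Camera axes: x right, y down, z forward; pixel columns grow to the right and rows downward; lengths in mm; the calibration is good to about 2 mm. A picture is of the moment at which its call begins. calibration takes no time and is no camera call.
- arm.job_done(): hands the job in; it is judged then, once.
The state is a dict: "time": time; "q": joint angles; "qd": joint speeds; "effort": joint torques, N m; "ee_pos": TCP position; "tcp_rot": TCP orientation; "ft_force": force on the tool from outside, world axes, zero at the start; "moment": the same for the moment, N m; "finger_gap": opening from 0.0 (shut) to 1.0 (fully open); "grip_force": force on a finger pad.
Only numpy, scipy, OpenCV 4.12 (cv2) and the standard library are available. Lean on these libraries where they do the work, as an engineer would, in place of code of your own. Each camera call takes 0.05 s, during which the arm holds its last target. There are 200 camera calls.

TASK

Service the bench air cleaner: swing the small retaining tab on its sloping face fully aside, tilt the filter out from under the bottom lip, and lower it into the steel tray so that it lies flat with its grip fin up, letting go only once it rests there. Then check the filter switch: push the sprung pin in the floor of the empty frame right in until it bottoms, gently, and let it spring back. Leave the tab aside and do not shift the other things on the counter.

Things in the scene. Friction and masses are not known exactly. Their poses are not given: they have to be found in the camera images.
- air_cleaner: White wedge-shaped bench air cleaner, fixed to the counter, 190 deep (x) x 175 wide (y) x 118 mm high; origin at the centre of its underside. Its low front (40 mm high) faces its own -x; from there a face rises at 28 deg to a flat top 118 mm up, which begins at x = +52 mm. The filter lies in a recessed frame in that face.
- face (a point): Middle of the filter frame, on the bezel surface, at (-28.8, 0, 75.2) mm in the air cleaner. Axes: x (called u) up the slope, y (v) the air cleaner's y, z (n) out of the face, 28 deg from vertical. The recess spans u +-46.5, v +-56.5 mm, floor at n = -14.5. Ledges 5 mm wide and 6 mm high along both sides carry the filter.
- lip (a point): Bottom lip, top middle (u = -46, v = 0, n = 7.5 mm): a bar over u -52..-40, v +-50, n 2.5..7.5 that covers the filter's lower edge by 5 to 6.5 mm with 3 mm of play. It catches a straight pull along n: tilt the filter's upper edge out 0.15 to 0.25 rad about the lower edge, draw it about 10 mm up its own plane (the tab's pivot is above), then lift it away.
- tab_pivot (a point): Pivot of the swing tab, on the bezel above the recess (u = 64, v = 0, n = 0.5 mm); its axis is n.
- tab (a joint): Angle of the steel swing tab about n, rad. 0: it points straight down the slope over the filter's upper edge; positive: its free end goes to -v, negative: to +v. It turns to stops at +1.65 and -1.65 and stays where it is left (about 2 N at the rib, plus friction on the filter, to move it). It starts within 0.35 of 0 and is clear of the filter past 1.25 either way.
- tab_rib (a point): Top middle of the tab's thumb rib, 22 mm from the pivot axis towards the tab's free end. The rib is 16 long (along the tab) x 8 mm wide and stands from n = 6.5 to 18 mm; the tab's bar is 14 wide, 6 thick (n 0.5 to 6.5) and ends 31 mm from the pivot axis.
- filter: Grey filter cassette with white pleats, loose, 90 (its x, along u) x 110 (y) x 8 mm, about 90 g; origin at the centre of its underside, z out of the face. Seated: u = -1.4, v = 0, n = -8.5 mm. The switch pin presses it up against the tab: once the tab is aside, its upper edge springs out about 6 mm (about 0.07 rad about the lower edge), so look again.
- grip_fin (a point): Top middle of the filter's grip fin, 28 mm above its underside. The fin stands across the filter's centre: 40 long (filter's y) x 9 wide (its x), 20 mm high above the filter's upper side.
- pin (a joint): Travel of the sprung switch pin along -n, m: -0.005 fully out, 0 with the filter seated, +0.003 fully in, against a hard stop. Its spring pushes with 1.5 N (out) to 2.7 N (in).
- pin_top (a point): Centre of the top of the switch pin, 8 mm across, in the floor of the recess at u = 25, v = 0; n = -3.5 mm fully out, -11.5 mm fully in. Moves with the pin. Hidden under the filter at first.
- tray: Open stainless steel tray, fixed, 170 (x) x 190 (y) x 20 mm high, wall and floor 4 mm; origin at the centre of its underside. The filter must lie flat on its floor with its centre within 42 mm of the tray's centre along each of the tray's sides.
- note_pad: Pink note pad 50 x 50 x 13 mm, loose, to be left alone; origin at the centre of its underside.
- marker_black: Marker pen 138 x 13 x 15 mm lying along its x, loose, to be left alone.
- forceps: Steel forceps 119 x 9 x 9 mm lying along its x, loose, to be left alone.
- strip_box: Upright carton 62 x 62 x 105 mm, loose, to be left alone.
- slide_box: Small carton 60 x 85 x 34 mm, loose, to be left alone.
- reagent_c: White screw-cap bottle 44 x 56 x 88 mm, loose, to be left alone.
Mind the look-alikes: they are no part of the job. There is more than one size of the filter; the one meant has the size given above.

How it is judged:
By the outcome, as a careful person would: the job done as asked, in the order asked, and still so for the second after the job is handed in, with the robot touching nothing.
It also fails if it takes over 66 s, if anything falls off the work surface, if the arm or the gripper's body presses on something with over 40 N, if the wrist force passes 120 N, or if a joint passes its speed limit or range.

## Working session

There is one attempt and no reset: what is moved stays moved. The work goes in short steps, Python scripts to look and compute and a shell command to move; the robot and the scene stay as the last step left them, time stands still between calls to the robot, and variables do not carry over. Pictures are saved under pics/ and viewed, at most 13 in all, crops included, and the job is handed in when it is done.

```bash
ls; mkdir -p pics; python3 - <<'E'
from rig import arm
import cv2,numpy as np
for n in("scene","top"):
    im=arm.read_camera(n); cv2.imwrite(f"pics/{n}0.png",im[:,:,::-1])
    c=arm.calibration(n); print(n,c["fx"],c["fy"],c["cx"],c["cy"],np.round(c["cam_to_world"],3).tolist())
print(arm.pinch_z,arm.state())
E
```

```text
pics
scene 588.5687051023217 588.5687051023217 319.06479164902146 231.0981114011691 [[0.577, -0.556, 0.599, -557.723], [-0.817, -0.409, 0.407, -822.036], [0.019, -0.724, -0.69, 1316.236], [0.0, 0.0, 0.0, 1.0]]
top 500.04700706733865 500.04700706733865 323.6179461671714 237.2019438772627 [[-0.029, -0.99, 0.135, 290.435], [-1.0, 0.03, 0.004, -108.096], [-0.008, -0.135, -0.991, 1634.113], [0.0, 0.0, 0.0, 1.0]]
18.8 {'time': 0.1, 'q': array([ 9.88454197e-01,  2.07373112e-01,  1.54276702e+00, -1.81562671e-05,
        1.39350412e+00, -1.50521465e-01]), 'qd': array([ 0.00026725, -0.00179971, -0.00368152,  0.0012086 ,  0.00077898,
       -0.00125835]), 'effort': array([ 1.01205784e-03, -3.71862137e+01, -2.82294685e+01,  7.01633329e-02,
        3.10657674e-02, -7.80462278e-05]), 'ee_pos': array([240.28116357, 521.60141546, 204.40606404]), 'tcp_rot': array([ 2.14235027e-01,  9.76781603e-01, -9.60898190e-04, -3.59188475e-04]), 'ft_force': array([-0.14696106,  0.10742721, -0.38928385]), 'moment': array([-0.01058698, -0.01532337,  0.00123522]), 'grip_force': 0.0, 'finger_gap': 1.0010805982528739}
```

View pics/scene0.png

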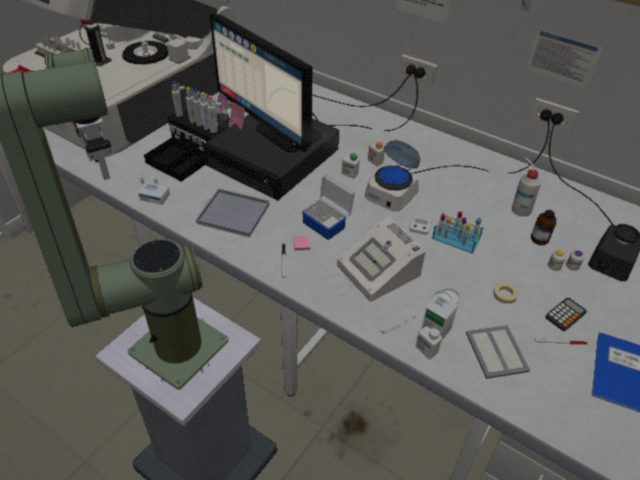

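View pics/top0.png

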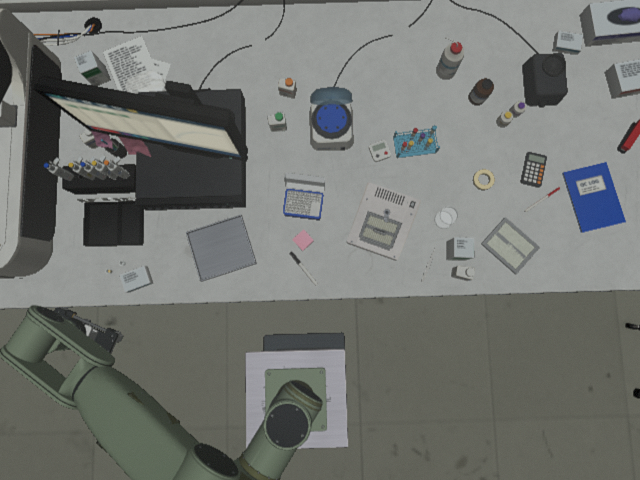

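The top view shows the air cleaner at (382,221), the steel tray at (222,248) and the robot base at (290,420). Two things could pass for the filter: the one in the air cleaner's frame at (381,229), and a larger loose one on the counter at (510,245). I choose the one in the frame. Next, a close crop of it.

```bash
python3 - <<'E'
import cv2,numpy as np
t=cv2.imread("pics/top0.png");s=cv2.imread("pics/scene0.png")
a=cv2.resize(t[175:275,335:425],None,fx=6,fy=6,interpolation=cv2.INTER_CUBIC)[:, :400*2]
b=cv2.resize(s[210:310,325:435],None,fx=6,fy=6,interpolation=cv2.INTER_CUBIC)
cv2.imwrite("pics/c1.png",a);cv2.imwrite("pics/c2.png",b)
E
```

```text
(no output)
```

View pics/c1.png

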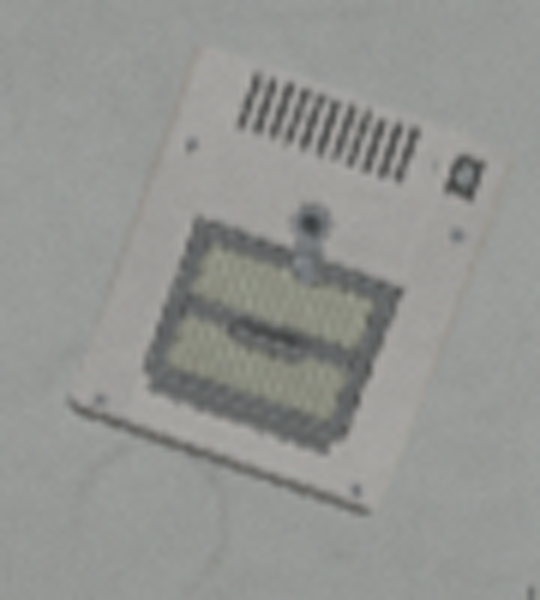

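View pics/c2.png

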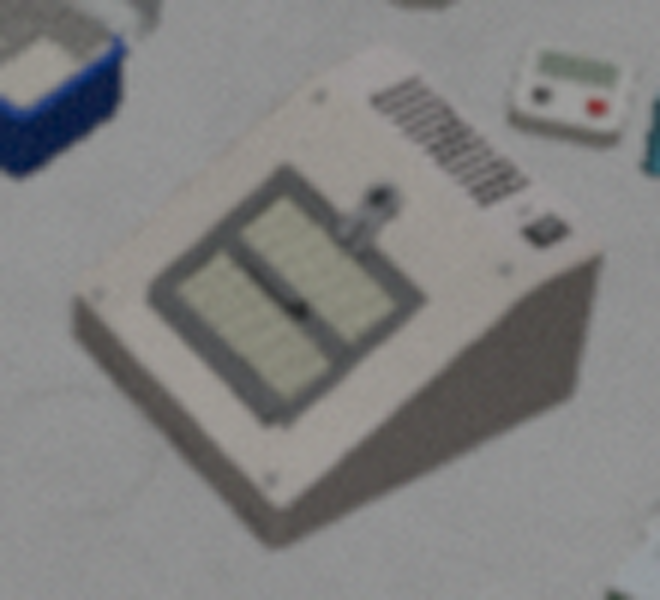

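Crop c1 (top, ×6) has the front top edge from (72,400) to (368,508), the back corners at (205,47) and (512,155), and the pivot at (313,222). The tab's end is near (305,272), roughly straight down the slope. In crop c2 (scene), the front corners are at (75,300) and (275,505), the pivot at (382,197) and the tab's end at (350,235). The filter in the frame has the grip fin and fills the recess, so it is the right one. Next I fit the poses.

```bash
cat > h.py <<'E'
import numpy as np
from scipy.optimize import least_squares
from scipy.spatial.transform import Rotation as R
from rig import arm
C={n:arm.calibration(n) for n in("scene","top")}
def proj(n,P):
    c=C[n];M=np.array(c["cam_to_world"]);p=(np.atleast_2d(P)-M[:3,3])@M[:3,:3]
    return np.c_[c["fx"]*p[:,0]/p[:,2]+c["cx"],c["fy"]*p[:,1]/p[:,2]+c["cy"]]
def tf(p,P): return R.from_euler("z",p[2]).apply(np.atleast_2d(P))+[p[0],p[1],0]
def fit(obs,x0):
    f=lambda p:np.concatenate([(proj(n,tf(p,P))-np.array(px)).ravel() for n,P,px in obs])
    r=least_squares(f,x0,loss="soft_l1");return r.x,np.round(r.fun.reshape(-1,2),1).tolist()
a=np.radians(28)
RF=np.array([[np.cos(a),0,-np.sin(a)],[0,1,0],[np.sin(a),0,np.cos(a)]])
def face(u,v,n): return RF@np.array([u,v,n])+[-28.8,0,75.2]
c1=lambda X,Y:((X+.5)/6-.5+335,(Y+.5)/6-.5+175)
c2=lambda X,Y:((X+.5)/6-.5+325,(Y+.5)/6-.5+210)
E
python3 - <<'E'
from h import *
obs=[("top",[[-95,87.5,40],[-95,-87.5,40],[95,87.5,118],[95,-87.5,118],face(64,0,6.5)],[c1(72,400),c1(368,508),c1(205,47),c1(512,155),c1(313,222)]),
("scene",[[-95,87.5,40],[-95,-87.5,40],[95,-87.5,118],[95,-87.5,0],[-95,-87.5,0],face(64,0,6.5)],[c2(75,300),c2(277,505),c2(602,258),c2(572,395),c2(275,548),c2(382,197)])]
for o in (obs,obs[:1],obs[1:]):
    p,r=fit(o,[500,-250,-.3]);print(p.round(3),r)
p,_=fit(obs,[500,-250,-.3])
for t in(-.3,-.15,0,.15,.3):
    for d,n in((22,18),(31,6.5)):
        q=tf(p,face(64-d*np.cos(t),-d*np.sin(t),n))
        print(t,d,((proj("top",q)-[335,175])*6).round(0),((proj("scene",q)-[325,210])*6).round(0))
T=[[-85,95,20],[85,95,20],[85,-95,20],[-85,-95,20]]
o=[("top",T,[(198,281),(187,234),(241,216),(257,262)]),("scene",T,[(197,220),(218,191),(269,200),(247,234)])]
p,r=fit(o,[450,200,.3]);print("tray",p.round(3),r)
E
python3 - <<'E'
import cv2
t=cv2.imread("pics/top0.png");s=cv2.imread("pics/scene0.png")
a=cv2.resize(t[200:300,170:270],(400,400));b=cv2.resize(s[165:265,180:280],(400,400))
cv2.imwrite("pics/c3.png",cv2.hconcat([a,b]))
E
```

```text
[ 5.48149e+02 -2.90011e+02 -3.82000e-01] [[-0.6, 0.1], [1.6, 0.9], [-1.1, -1.2], [1.2, -0.2], [-0.2, 0.5], [-0.8, -3.6], [0.2, 0.0], [1.3, -3.3], [0.7, 1.4], [-0.6, 1.9], [-0.3, -0.6]]
[ 5.48504e+02 -2.89730e+02 -3.89000e-01] [[-0.9, -0.2], [1.2, 0.9], [-0.9, -1.4], [1.3, -0.0], [-0.2, 0.4]]
[ 5.47021e+02 -2.89937e+02 -3.71000e-01] [[-1.1, -3.1], [0.4, 0.3], [1.1, -3.5], [0.5, 1.2], [-0.4, 2.2], [-0.6, -0.4]]
-0.3 22 [[282. 261.]] [[330. 201.]]
-0.3 31 [[273. 268.]] [[321. 220.]]
-0.15 22 [[288. 265.]] [[333. 206.]]
-0.15 31 [[280. 273.]] [[325. 227.]]
0 22 [[293. 267.]] [[337. 210.]]
0 31 [[289. 277.]] [[330. 233.]]
0.15 22 [[300. 269.]] [[341. 214.]]
0.15 31 [[297. 279.]] [[336. 238.]]
0.3 22 [[306. 270.]] [[347. 217.]]
0.3 31 [[306. 280.]] [[344. 243.]]
tray [4.82439e+02 2.31898e+02 2.88000e-01] [[2.6, 2.0], [-1.0, -0.5], [0.6, -0.5], [-0.2, 2.6], [-2.1, -0.6], [-0.1, -3.0], [0.2, 0.3], [1.9, -0.8]]
```

View pics/c3.png

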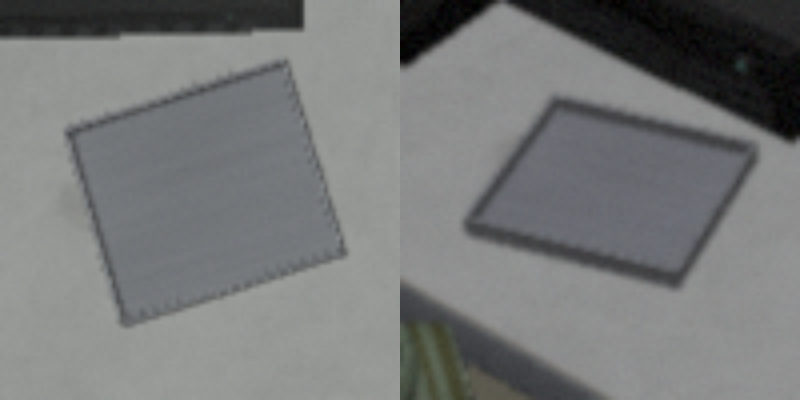

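Crop c3 shows the empty tray. Its corners in the top view are at (187,233), (242,215.5), (256.5,263.5) and (201,281), and in the scene view at (219,189.5), (269,202), (250,236.5) and (197,222.5). I'll refit with the recess corners added.

```bash
python3 - <<'E'
from h import *
P=[face(46.5,56.5,0),face(46.5,-56.5,0),face(64,0,6.5)]
e=[[-95,0,40]]
mid=lambda a,b:((a[0]+b[0])/2,(a[1]+b[1])/2)
obs=[("top",P+e+[[95,0,118]],[c1(197,217),c1(403,289),c1(313,222),c1(220,454),mid(c1(205,47),c1(512,155))]),
("scene",P+[face(-46.5,56.5,0),face(-46.5,-56.5,0)]+[[-95,-87.5,0],[95,-87.5,0],[-95,-87.5,40]],[c2(287,163),c2(426,298),c2(382,197),c2(150,297),c2(274,427),c2(275,548),c2(572,395),c2(277,508)])]
for o in (obs,obs[:1],obs[1:]):
    p,r=fit(o,[500,-250,-.3]);print(p.round(3),r)
p,_=fit(obs,[500,-250,-.3])
for t in(-.15,0,.15,.3):
    for d,n in((22,18),(31,6.5)):
        q=tf(p,face(64-d*np.cos(t),-d*np.sin(t),n))
        print(t,d,((proj("top",q)-[335,175])*6).round(0),((proj("scene",q)-[325,210])*6).round(0))
for v in(-20,20):
        q=tf(p,face(-1.4,v,19.5)); print("fin",v,((proj("top",q)-[335,175])*6).round(0),((proj("scene",q)-[325,210])*6).round(0))
T=[[-85,95,20],[85,95,20],[85,-95,20],[-85,-95,20]]
o=[("top",T,[(201,281),(187,233),(241.7,215.5),(256.5,263.5)]),("scene",T,[(197,222.5),(219,189.5),(269,202),(250,236.5)])]
for oo in(o,o[:1],o[1:]):
  p,r=fit(oo,[450,200,.3]);print("tray",p.round(3),r)
E
```

```text
[ 5.47323e+02 -2.89931e+02 -3.78000e-01] [[0.2, 0.0], [0.1, 0.2], [-0.2, 0.8], [0.5, 0.8], [-0.1, -0.5], [-0.1, -1.2], [0.4, -0.5], [-0.5, -0.4], [-0.5, -2.9], [1.6, -0.4], [-0.6, 2.1], [0.5, 1.4], [0.1, -0.3]]
[ 548.24  -289.615   -6.672] [[0.2, -0.4], [-0.0, 0.1], [-0.3, 0.5], [0.1, 0.4], [0.1, -0.7]]
[ 5.45996e+02 -2.90181e+02 -3.71000e-01] [[-0.4, -0.9], [0.3, -0.2], [-0.7, -0.2], [-0.7, -2.4], [1.7, -0.1], [-0.4, 2.5], [0.4, 1.4], [0.3, 0.1]]
-0.15 22 [[287. 266.]] [[332. 207.]]
-0.15 31 [[280. 275.]] [[324. 228.]]
0 22 [[293. 269.]] [[336. 211.]]
0 31 [[289. 278.]] [[329. 234.]]
0.15 22 [[300. 271.]] [[340. 215.]]
0.15 31 [[297. 281.]] [[335. 239.]]
0.3 22 [[306. 271.]] [[346. 218.]]
0.3 31 [[306. 282.]] [[343. 244.]]
fin -20 [[301. 358.]] [[293. 295.]]
fin 20 [[228. 332.]] [[244. 244.]]
tray [4.83305e+02 2.28901e+02 2.89000e-01] [[0.5, 1.7], [-0.1, 0.2], [0.8, -0.3], [1.3, 0.8], [-1.2, -2.8], [-0.3, -1.3], [1.0, -1.5], [-0.2, -3.1]]
tray [4.85335e+02 2.30936e+02 2.85000e-01] [[-0.2, 1.1], [-0.6, -0.5], [0.3, -0.8], [0.6, 0.3]]
tray [4.75631e+02 2.21305e+02 2.95000e-01] [[-1.1, -0.4], [-0.3, 0.8], [1.3, 0.5], [0.3, -0.8]]
```

```bash
cat >> h.py <<'E'
CL=[547.4,-290,-.381]; TR=[483.5,229.5,.287]
Rw=R.from_euler("z",CL[2]).as_matrix()
F=Rw@RF; O=tf(CL,face(0,0,0))[0]
RT=np.c_[F[:,1],F[:,0],-F[:,2]]      # tool axes on the face: x=v y=u z=-n
def need(pos,Rt):
    s=arm.state();M=R.from_quat(s["tcp_rot"]).as_matrix()
    print("t",round(s["time"],2),"uvn",(F.T@(s["ee_pos"]-O)).round(1),"pos",s["ee_pos"].round(1),"f",s["ft_force"].round(1),"gap",round(s["finger_gap"]*94,1),"gf",round(s["grip_force"],1))
    print("turn deg",np.degrees(R.from_matrix(M.T@Rt).as_rotvec()).round(2),"shift now cm",(M.T@(pos-s["ee_pos"])/10).round(2),"after turn",(Rt.T@(pos-s["ee_pos"])/10).round(2))
def fw(u,v,n): return O+F@np.array([u,v,n])
E
python3 - <<'E'
from h import *
print(O,fw(38,15,60)); need(fw(38,15,60),RT)
E
```

```text
[ 520.66515438 -279.29075029   75.2       ] [ 531.24055468 -267.3682802   146.01677496]
t 0.1 uvn [-432.1  639.2  376.1] pos [240.3 521.6 204.4] f [-0.1  0.1 -0.4] gap 94.1 gf 0.0
turn deg [-22.46 -21.17  85.23] shift now cm [-59.45 -59.47   5.94] after turn [-62.42  47.01  31.61]
```

```bash
python3 -m pendant '{"turn":[[0,0,0],[0,0,0],[0,0,0],[0,0,0],[0,0,0],[0,0,0],[0,0,0],[0,0,0]],"xyz":[[-3,-3,0],[-4,-4,0],[-4,-4,0],[-4,-4,0],[-4,-4,0],[-4,-4,0],[-4,-4,0],[-4,-4,0]],"grip":[1,1,1,1,1,1,1,1]}' 5
python3 -m pendant '{"turn":[[0,0,0],[0,0,0],[0,0,0],[0,0,0],[0,0,0],[0,0,0],[0,0,0],[0,0,0]],"xyz":[[-4,-4,0],[-4,-4,0],[-4,-4,0],[-4,-4,0],[-4,-4,0],[-4,-4,0],[-3.5,-3.5,0],[0,0,0]],"grip":[1,1,1,1,1,1,1,1]}'
python3 -m pendant '{"turn":[[-2.5,-2.4,9.5],[-2.5,-2.4,9.5],[-2.5,-2.4,9.5],[-2.5,-2.4,9.5],[-2.5,-2.4,9.5],[-2.5,-2.4,9.5],[-2.5,-2.4,9.5],[-2.5,-2.4,9.5]],"xyz":[[0,0,0],[0,0,0],[0,0,0],[0,0,0],[0,0,0],[0,0,0],[0,0,0],[0,0,0]],"grip":[1,1,1,1,1,1,1,1]}'
python3 -m pendant '{"turn":[[-2.5,-2.4,9.5],[0,0,0],[0,0,0]],"xyz":[[0,0,0],[0,0,0],[0,0,0]],"grip":[1,1,1]}'
python3 -c "
from h import *
need(fw(38,15,30),RT)"
```

```text
time: 1.1
ee_pos: [392.5, 109.2, 205.3]
tcp_rot: [0.214, 0.977, 0.0, 0.0]
ft_force: [0.5, 0.2, -0.4]
finger_gap: 0.185
grip_force: 0.0
time: 2.1
ee_pos: [527.2, -256.9, 204.3]
tcp_rot: [0.216, 0.976, -0.0, -0.001]
ft_force: [0.2, 0.4, -0.2]
finger_gap: 0.005
grip_force: 0.0
time: 3.1
ee_pos: [526.4, -252.4, 204.9]
tcp_rot: [0.76, 0.611, 0.124, 0.185]
ft_force: [0.4, 0.3, 0.2]
finger_gap: 0.006
grip_force: 0.0
time: 3.48
ee_pos: [527.2, -253.3, 205.6]
tcp_rot: [0.804, 0.542, 0.136, 0.203]
ft_force: [0.6, -0.7, 0.3]
finger_gap: 0.008
grip_force: 0.0
t 3.48 uvn [ 58.1  26.5 116.8] pos [ 527.2 -253.3  205.6] f [ 0.6 -0.7  0.3] gap 0.8 gf 0.0
turn deg [ 0.28  0.17 -0.12] shift now cm [-1.13 -2.05  8.68] after turn [-1.15 -2.01  8.68]
```

```bash
python3 -m pendant '{"turn":[[0.3,0.2,-0.1],[0,0,0],[0,0,0],[0,0,0],[0,0,0]],"xyz":[[-0.6,-1,3],[-0.5,-1,3],[0,0,2],[0,0,0.7],[0,0,0]],"grip":[1,1,1,1,1]}'
python3 - <<'E'
from h import *
import cv2
need(fw(38,15,10),RT)
a=arm.read_camera("top")[175:275,335:425,::-1];b=arm.read_camera("scene")[200:310,325:435,::-1]
cv2.imwrite("pics/d1.png",cv2.hconcat([cv2.resize(a,(396,440),interpolation=2),cv2.resize(b,(400,400),interpolation=2).copy() if 0 else cv2.resize(b,(404,440),interpolation=2)]))
p=arm.state()["ee_pos"];print((proj("top",p)-[335,175])*4.4,(proj("scene",p)-[325,200])*[404/110,4])
E
```

```text
time: 4.1
ee_pos: [544.9, -273.1, 119.3]
tcp_rot: [0.804, 0.543, 0.136, 0.2]
ft_force: [0.1, -0.1, 0.1]
finger_gap: 0.006
grip_force: 0.0
t 4.1 uvn [38.5 14.8 29.4] pos [ 544.9 -273.1  119.3] f [ 0.1 -0.1  0.1] gap 0.6 gf 0.0
turn deg [-0.02  0.   -0.15] shift now cm [ 0.02 -0.05  1.94] after turn [ 0.02 -0.05  1.94]
[[192.90108894 198.33111694]] [[187.38405137 163.45203367]]
```

View pics/d1.png

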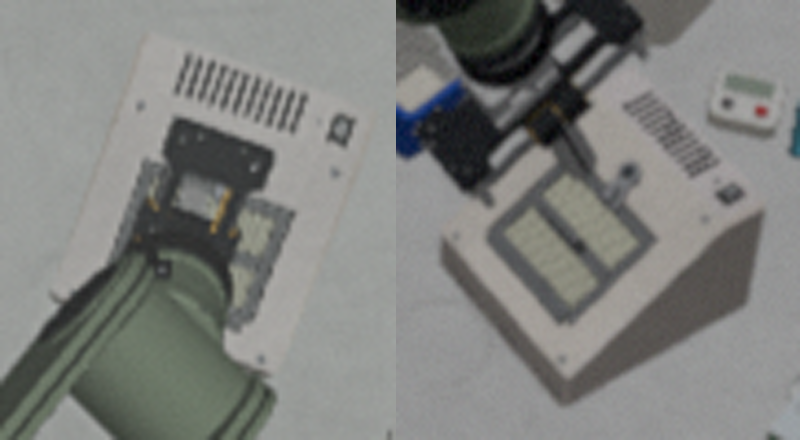

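The scene half shows the shut fingertips at about (592,168), just to the +v side of the tab's rib at (622,190). That agrees with the projection to about 2 px. Now I lower beside the rib and push it aside.

```bash
python3 -m pendant '{"turn":[[0,0,0],[0,0,0],[0,0,0]],"xyz":[[0,0,1],[0,0,0.9],[0,0,0]],"grip":[1,1,1]}'
python3 -m pendant '{"turn":[[0,0,0],[0,0,0],[0,0,0],[0,0,0],[0,0,0],[0,0,0],[0,0,0],[0,0,0]],"xyz":[[-0.4,0,0],[-0.4,0,0],[-0.4,0,0],[-0.4,0,0],[-0.4,0,0],[-0.4,0,0],[-0.4,0,0],[0,0,0]],"grip":[1,1,1,1,1,1,1,1]}'
python3 -c "
from h import *
need(fw(48,-20,10),RT)"
```

```text
time: 4.58
ee_pos: [552.6, -275.7, 101.3]
tcp_rot: [0.805, 0.543, 0.136, 0.199]
ft_force: [0.8, 0.0, 0.1]
finger_gap: 0.009
grip_force: 0.0
time: 5.58
ee_pos: [541.9, -302.6, 102.2]
tcp_rot: [0.805, 0.542, 0.135, 0.2]
ft_force: [-1.0, 1.7, 0.5]
finger_gap: 0.006
grip_force: 1.1
t 5.58 uvn [ 37.7 -13.8  10.5] pos [ 541.9 -302.6  102.2] f [-1.   1.7  0.5] gap 0.5 gf 1.1
turn deg [-0.03  0.06 -0.21] shift now cm [-0.62  1.03  0.05] after turn [-0.62  1.03  0.05]
```

Contact of about 2 N, as expected for the tab. Next I push up the slope to its stop.

```bash
python3 -m pendant '{"turn":[[0,0,0],[0,0,0],[0,0,0],[0,0,0],[0,0,0],[0,0,0],[0,0,0],[0,0,0]],"xyz":[[-0.3,0.15,0],[-0.2,0.25,0],[-0.1,0.3,0],[0,0.2,0],[0,0.2,0],[0,0.1,0],[0,0.1,0],[0,0,0]],"grip":[1,1,1,1,1,1,1,1]}'
python3 -c "
from h import *
need(fw(48,-20,10),RT)"
```

```text
time: 6.58
ee_pos: [550.8, -312.1, 108.6]
tcp_rot: [0.805, 0.542, 0.136, 0.2]
ft_force: [-3.0, -1.1, -0.4]
finger_gap: 0.007
grip_force: 1.3
t 6.58 uvn [ 51.2 -19.3  10.6] pos [ 550.8 -312.1  108.6] f [-3.  -1.1 -0.4] gap 0.6 gf 1.3
turn deg [ 0.    0.03 -0.18] shift now cm [-0.07 -0.32  0.06] after turn [-0.07 -0.32  0.06]
```

```bash
python3 -m pendant '{"turn":[[0,0,0],[0,0,0],[0,0,0]],"xyz":[[0,0.1,0],[0,0.1,0],[0,0,0]],"grip":[1,1,1]}'
python3 -c "
from h import *
need(fw(48,-20,10),RT)"
python3 -m pendant '{"turn":[[0,0,0],[0,0,0],[0,0,0],[0,0,0]],"xyz":[[0,-0.5,0],[0,-0.5,-1],[0,-2,-3.5],[0,0,0]],"grip":[1,1,1,1]}'
python3 - <<'E'
from h import *
import cv2
need(fw(0,0,20),RT)
a=arm.read_camera("top")[175:275,335:425,::-1];b=arm.read_camera("scene")[200:310,325:435,::-1]
cv2.imwrite("pics/d2.png",cv2.hconcat([cv2.resize(a,(396,440),interpolation=2),cv2.resize(b,(404,440),interpolation=2)]))
E
```

```text
time: 6.95
ee_pos: [552.5, -312.6, 109.5]
tcp_rot: [0.805, 0.542, 0.136, 0.2]
ft_force: [-4.7, -0.3, 0.3]
finger_gap: 0.004
grip_force: 1.7
t 6.95 uvn [ 53.1 -19.1  10.6] pos [ 552.5 -312.6  109.5] f [-4.7 -0.3  0.3] gap 0.3 gf 1.7
turn deg [-0.01  0.01 -0.19] shift now cm [-0.09 -0.51  0.06] after turn [-0.09 -0.51  0.06]
time: 7.45
ee_pos: [508.1, -294.8, 137.1]
tcp_rot: [0.804, 0.542, 0.136, 0.202]
ft_force: [-0.3, -0.2, -0.3]
finger_gap: 0.004
grip_force: 0.0
t 7.45 uvn [ 23.8 -19.1  57.4] pos [ 508.1 -294.8  137.1] f [-0.3 -0.2 -0.3] gap 0.3 gf 0.0
turn deg [ 0.19  0.08 -0.2 ] shift now cm [ 1.91 -2.4   3.73] after turn [ 1.91 -2.38  3.74]
```

View pics/d2.png

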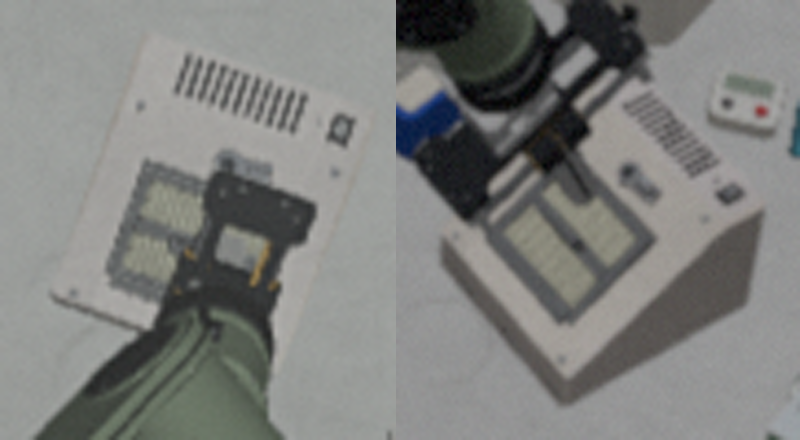

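The tab now points to -v: pivot at (627,168), end at (655,195), clear of the filter. The fin's near end is at about (577,243). Next I line up over the fin, tilted by 4° and with a 40 mm opening.

```bash
python3 -m pendant '{"turn":[[0.2,0,-0.2],[-4,0,0],[0,0,0],[0,0,0]],"xyz":[[1,-1.2,0],[0.9,-1.4,0],[0,0,0.5],[0,0,0]],"grip":[0.15,0.15,0.15,0.15]}' 5
python3 - <<'E'
from h import *
import cv2
RT4=RT@R.from_rotvec([-.07,0,0]).as_matrix()
need(fw(-2.1,0,5.1),RT4)
b=arm.read_camera("scene")[200:300,325:425,::-1]
cv2.imwrite("pics/d3.png",cv2.resize(b,(600,600),interpolation=2))
for q in(fw(-3.4,-20,22.6),fw(-3.4,20,22.6),arm.state()["ee_pos"]): print((proj("scene",q)-[325,200])*6)
E
```

```text
time: 8.05
ee_pos: [497.1, -269.8, 118.5]
tcp_rot: [0.797, 0.539, 0.153, 0.227]
ft_force: [0.9, 0.4, 1.0]
finger_gap: 0.395
grip_force: 0.0
t 8.05 uvn [-2.1  0.  50.1] pos [ 497.1 -269.8  118.5] f [0.9 0.4 1. ] gap 37.1 gf 0.0
turn deg [-0.26  0.01  0.02] shift now cm [-0.   -0.29  4.5 ] after turn [-0.   -0.31  4.49]
[[287.93820733 354.63506981]]
[[238.66867575 304.03246007]]
[[248.9757636  300.90972503]]
```

View pics/d3.png

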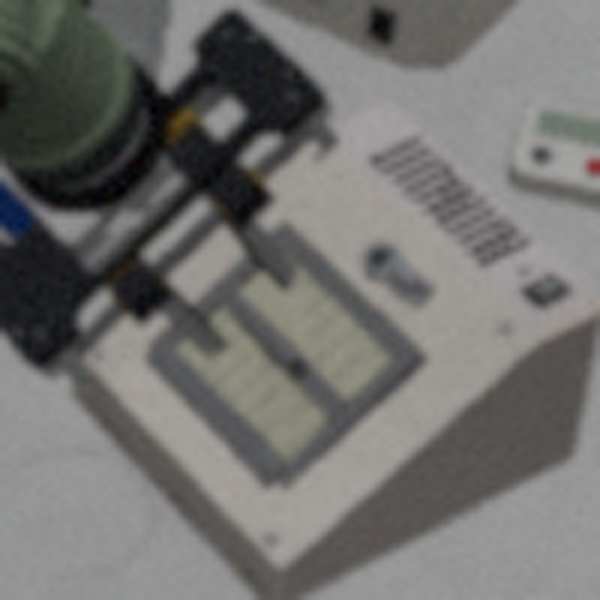

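The fingertips are at (212,345) and (285,285), so their midpoint is (248,315). The dark end of the fin is at (297,367). Both sit about 13 px low of the prediction, so the gripper and fin agree with each other. I descend in two stages.

```bash
python3 -m pendant '{"turn":[[-0.3,0,0],[0,0,0],[0,0,0],[0,0,0],[0,0,0]],"xyz":[[0,-0.3,1.5],[0,0,1.5],[0,0,0.8],[0,0,0.5],[0,0,0]],"grip":[0.15,0.15,0.15,0.15,0.15]}' 5
python3 - <<'E'
from h import *
RT4=RT@R.from_rotvec([-.07,0,0]).as_matrix()
need(fw(-2.1,0,5.1),RT4)
E
```

```text
time: 8.72
ee_pos: [515.6, -277.4, 80.7]
tcp_rot: [0.796, 0.539, 0.155, 0.229]
ft_force: [-0.2, 0.6, -0.2]
finger_gap: 0.427
grip_force: 0.0
t 8.72 uvn [-2.2 -0.1  7.4] pos [ 515.6 -277.4   80.7] f [-0.2  0.6 -0.2] gap 40.2 gf 0.0
turn deg [0.09 0.01 0.01] shift now cm [ 0.01 -0.01  0.23] after turn [ 0.01 -0.01  0.23]
```

```bash
python3 -m pendant '{"turn":[[0,0,0],[0,0,0],[0,0,0],[0,0,0],[0,0,0],[0,0,0],[0,0,0]],"xyz":[[0,0,0.15],[0,0,0],[0,0,0],[0,0,0],[0,0,0],[0,0,0],[0,0,0]],"grip":[0.15,0.8,1,1,1,1,1]}' 5
python3 - <<'E'
from h import *
RT4=RT@R.from_rotvec([-.07,0,0]).as_matrix()
need(fw(-2.1,0,5.1),RT4)
E
```

```text
time: 9.6
ee_pos: [517.0, -278.1, 80.5]
tcp_rot: [0.796, 0.538, 0.155, 0.23]
ft_force: [4.0, 0.1, 2.6]
finger_gap: 0.093
grip_force: 5.0
t 9.6 uvn [-0.9 -0.2  6.5] pos [ 517.  -278.1   80.5] f [4.  0.1 2.6] gap 8.7 gf 5.0
turn deg [0.22 0.05 0.02] shift now cm [ 0.02 -0.13  0.13] after turn [ 0.02 -0.13  0.13]
```

The fin is gripped: the opening is 8.7 mm against its 9 mm width. The filter sits about 1.5 mm farther up-slope than assumed, so I relax that, firm the grip and tilt it out.

```bash
python3 -m pendant '{"turn":[[0,0,0],[0,0,0],[0,0,0]],"xyz":[[0,0.15,0],[0,0,0],[0,0,0]],"grip":[1,1,1]}' 25
python3 -m pendant '{"turn":[[-2.3,0,0],[-2.3,0,0],[-2.3,0,0],[0,0,0]],"xyz":[[0,0,-0.18],[0,0,-0.18],[0,0,-0.18],[0,0,0]],"grip":[1,1,1,1]}' 25
python3 - <<'E'
from h import *
RT4=RT@R.from_rotvec([-.19,0,0]).as_matrix()
need(fw(-2.1,0,11),RT4)
E
```

```text
time: 9.98
ee_pos: [517.2, -278.1, 80.3]
tcp_rot: [0.796, 0.539, 0.155, 0.229]
ft_force: [-0.1, 0.7, 2.9]
finger_gap: 0.092
grip_force: 25.0
time: 10.48
ee_pos: [514.0, -276.4, 84.4]
tcp_rot: [0.781, 0.528, 0.187, 0.276]
ft_force: [2.8, -0.5, 0.9]
finger_gap: 0.095
grip_force: 25.0
t 10.47 uvn [-2.1  0.2 11.5] pos [ 514.  -276.4   84.4] f [ 2.8 -0.5  0.9] gap 9.0 gf 25.0
turn deg [ 0.07 -0.02 -0.06] shift now cm [-0.02 -0.01  0.05] after turn [-0.02 -0.01  0.05]
```

```bash
python3 -m pendant '{"turn":[[0,0,0],[0,0,0],[0,0,0],[0,0,0],[0,0,0]],"xyz":[[0,0.25,0],[0,0.25,0],[0,0.25,0],[0,0.25,0],[0,0,0]],"grip":[1,1,1,1,1]}' 25
python3 - <<'E'
from h import *
RT4=RT@R.from_rotvec([-.19,0,0]).as_matrix()
need(fw(-2.1,0,11),RT4)
E
```

```text
time: 11.1
ee_pos: [521.8, -279.7, 91.1]
tcp_rot: [0.781, 0.528, 0.187, 0.277]
ft_force: [-0.9, 0.4, -0.3]
finger_gap: 0.095
grip_force: 25.0
t 11.1 uvn [ 8.6  0.  13.5] pos [ 521.8 -279.7   91.1] f [-0.9  0.4 -0.3] gap 8.9 gf 25.0
turn deg [0.12 0.01 0.03] shift now cm [ 0.   -1.1   0.04] after turn [-0.   -1.1   0.04]
```

```bash
python3 -m pendant '{"turn":[[0,0,0],[0,0,0],[0,0,0],[0,0,0]],"xyz":[[0,0,-0.4],[0,0,-0.6],[0,0,-1],[0,0,0]],"grip":[1,1,1,1]}' 25
python3 -m pendant '{"turn":[[0,0,0],[0,0,0],[0,0,0],[0,0,0],[0,0,0]],"xyz":[[0,0,-2],[0,0,-3],[0,0,-4],[0,0,-4],[0,0,0]],"grip":[1,1,1,1,1]}' 25
python3 - <<'E'
from h import *
h=TR[2];y=np.array([np.cos(h),np.sin(h),0]);z=np.array([0,0,-1.]);RD=np.c_[np.cross(y,z),y,z]
need(np.array([TR[0],TR[1],200]),RD)
E
```

```text
time: 11.6
ee_pos: [509.9, -275.2, 107.6]
tcp_rot: [0.78, 0.528, 0.187, 0.277]
ft_force: [0.7, -0.2, -0.6]
finger_gap: 0.092
grip_force: 25.0
time: 12.22
ee_pos: [434.4, -245.9, 211.3]
tcp_rot: [0.78, 0.528, 0.187, 0.28]
ft_force: [-0.0, -0.8, 0.0]
finger_gap: 0.093
grip_force: 25.0
t 12.22 uvn [-17.8  -1.1 163.6] pos [ 434.4 -245.9  211.3] f [-0.  -0.8  0. ] gap 8.8 gf 25.0
turn deg [ 37.81  13.41 -36.71] shift now cm [ 45.95 -10.77  -7.65] after turn [44.21 18.17  1.13]
```

```bash
python3 -m pendant '{"turn":[[6.3,2.2,-6.1],[6.3,2.2,-6.1],[6.3,2.2,-6.1],[6.3,2.2,-6.1],[6.3,2.2,-6.1],[6.3,2.2,-6.1],[0,0,0]],"xyz":[[0,0,0],[0,0,0],[0,0,0],[0,0,0],[0,0,0],[0,0,0],[0,0,0]],"grip":[1,1,1,1,1,1,1]}' 25
python3 -m pendant '{"turn":[[0,0,0],[0,0,0],[0,0,0],[0,0,0],[0,0,0],[0,0,0],[0,0,0],[0,0,0]],"xyz":[[3,1.2,0],[5,2.1,0],[5.5,2.3,0],[5.5,2.3,0],[5.5,2.3,0],[5.5,2.3,0],[5.5,2.3,0],[4.5,1.9,0]],"grip":[1,1,1,1,1,1,1,1]}' 25
python3 -m pendant '{"turn":[[0,0,0],[0,0,0],[0,0,0]],"xyz":[[3,1.2,0],[1.2,0.3,0],[0,0,0]],"grip":[1,1,1]}' 25
python3 - <<'E'
from h import *
h=TR[2];y=np.array([np.cos(h),np.sin(h),0]);z=np.array([0,0,-1.]);RD=np.c_[np.cross(y,z),y,z]
need(np.array([TR[0],TR[1],60]),RD)
import cv2
b=arm.read_camera("scene")[150:270,160:310,::-1];a=arm.read_camera("top")[190:310,170:295,::-1]
cv2.imwrite("pics/d4.png",cv2.hconcat([cv2.resize(a,(380,365),interpolation=2),cv2.resize(b,(420,365),interpolation=2)]))
E
```

```text
time: 13.1
ee_pos: [435.7, -244.2, 205.2]
tcp_rot: [0.599, 0.801, 0.001, -0.004]
ft_force: [0.3, -0.0, -1.5]
finger_gap: 0.092
grip_force: 25.0
time: 14.1
ee_pos: [480.8, 188.4, 207.8]
tcp_rot: [0.6, 0.8, 0.001, -0.003]
ft_force: [1.8, -0.8, -1.0]
finger_gap: 0.096
grip_force: 25.0
time: 14.48
ee_pos: [483.6, 230.6, 208.3]
tcp_rot: [0.599, 0.801, -0.0, -0.003]
ft_force: [-0.0, 0.1, -1.7]
finger_gap: 0.094
grip_force: 25.0
t 14.47 uvn [-135.3  459.5  222.6] pos [483.6 230.6 208.3] f [-0.   0.1 -1.7] gap 8.9 gf 25.0
turn deg [-0.26 -0.28 -0.08] shift now cm [-0.17  0.03 14.82] after turn [-0.1  -0.04 14.83]
```

View pics/d4.png

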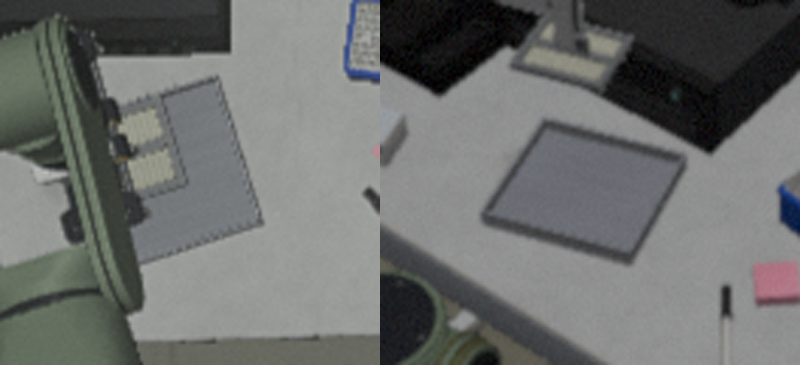

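The filter is held level over the tray, with its visible corner at (186,185) and the tray's edge at (262,222). The remaining shift agrees with that. Now I lower it.

```bash
python3 -m pendant '{"turn":[[-0.2,-0.2,0],[0,0,0],[0,0,0],[0,0,0],[0,0,0],[0,0,0]],"xyz":[[0,0,4],[0,0,5],[0,0,5],[0,0,2.5],[0,0,1],[0,0,0]],"grip":[1,1,1,1,1,1]}' 25
python3 -m pendant '{"turn":[[0,0,0],[0,0,0],[0,0,0],[0,0,0]],"xyz":[[0,0,0.5],[0,0,0.3],[0,0,0],[0,0,0]],"grip":[1,1,1,1]}' 25
```

```text
time: 15.32
ee_pos: [484.3, 230.4, 34.1]
tcp_rot: [0.6, 0.8, 0.0, -0.001]
ft_force: [-0.2, 1.0, -0.4]
finger_gap: 0.095
grip_force: 25.0
time: 15.82
ee_pos: [484.2, 231.3, 26.4]
tcp_rot: [0.599, 0.8, 0.001, -0.0]
ft_force: [-0.0, 0.8, -0.1]
finger_gap: 0.096
grip_force: 25.0
```

```bash
python3 -m pendant '{"turn":[[0,0,0],[0,0,0],[0,0,0],[0,0,0]],"xyz":[[0,0,0.3],[0,0,0.3],[0,0,0],[0,0,0]],"grip":[1,1,1,1]}' 25
python3 -m pendant '{"turn":[[0,0,0],[0,0,0],[0,0,0],[0,0,0]],"xyz":[[0,0,0.15],[0,0,0.15],[0,0,0],[0,0,0]],"grip":[1,1,1,1]}' 25
```

```text
time: 16.32
ee_pos: [484.0, 231.2, 20.0]
tcp_rot: [0.599, 0.8, 0.0, -0.001]
ft_force: [-0.4, 0.3, -0.9]
finger_gap: 0.097
grip_force: 25.0
time: 16.82
ee_pos: [484.0, 231.2, 17.1]
tcp_rot: [0.599, 0.8, 0.0, -0.001]
ft_force: [-0.4, 0.6, -0.7]
finger_gap: 0.092
grip_force: 25.0
```

```bash
python3 -m pendant '{"turn":[[0,0,0],[0,0,0],[0,0,0]],"xyz":[[0,0,0.15],[0,0,0],[0,0,0]],"grip":[1,1,1]}' 25
python3 -m pendant '{"turn":[[0,0,0],[0,0,0],[0,0,0]],"xyz":[[0,0,0.1],[0,0,0.05],[0,0,0]],"grip":[1,1,1]}' 25
```

```text
time: 17.2
ee_pos: [484.3, 231.3, 16.1]
tcp_rot: [0.599, 0.8, 0.001, -0.0]
ft_force: [-2.1, 0.3, 4.2]
finger_gap: 0.095
grip_force: 25.0
time: 17.58
ee_pos: [484.3, 231.3, 16.1]
tcp_rot: [0.599, 0.801, 0.0, -0.0]
ft_force: [-5.6, -0.7, 15.6]
finger_gap: 0.096
grip_force: 25.0
```

It rests on the floor at TCP z = 16 mm, as expected. I ease off, release and rise.

```bash
python3 -m pendant '{"turn":[[0,0,0],[0,0,0],[0,0,0],[0,0,0],[0,0,0],[0,0,0]],"xyz":[[0,0,-0.1],[0,0,0],[0,0,0],[0,0,0],[0,0,0],[0,0,0]],"grip":[1,1,0.6,0.3,0.3,0.3]}' 10
python3 -m pendant '{"turn":[[0,0,0],[0,0,0],[0,0,0],[0,0,0],[0,0,0],[0,0,0]],"xyz":[[0,0,-1],[0,0,-3],[0,0,-5],[0,0,-5],[0,0,-5],[0,0,0]],"grip":[0.3,0.3,0.3,1,1,1]}' 10
python3 - <<'E'
from h import *
need(fw(25,0,150),RT)
E
```

```text
time: 18.32
ee_pos: [483.9, 231.1, 14.8]
tcp_rot: [0.599, 0.8, 0.0, -0.001]
ft_force: [-0.3, 0.3, -0.5]
finger_gap: 0.35
grip_force: 0.0
time: 19.08
ee_pos: [487.8, 232.1, 211.5]
tcp_rot: [0.599, 0.8, 0.005, 0.003]
ft_force: [0.1, 0.8, -0.5]
finger_gap: 0.067
grip_force: 0.0
t 19.07 uvn [-130.9  462.5  223.9] pos [487.8 232.1 211.5] f [ 0.1  0.8 -0.5] gap 6.3 gf 0.0
turn deg [-26.3   -9.63  37.31] shift now cm [-47.   -15.03  -1.04] after turn [-46.25  15.59   7.39]
```

```bash
python3 -m pendant '{"turn":[[0,0,0],[0,0,0],[0,0,0],[0,0,0],[0,0,0],[0,0,0],[0,0,0],[0,0,0]],"xyz":[[-3,-1,0],[-5,-1.5,0],[-5.6,-1.8,0],[-5.6,-1.8,0],[-5.6,-1.8,0],[-5.6,-1.8,0],[-5.6,-1.8,0],[-5.6,-1.8,0]],"grip":[1,1,1,1,1,1,1,1]}' 10
python3 -m pendant '{"turn":[[0,0,0],[0,0,0],[-4.4,-1.6,6.2],[-4.4,-1.6,6.2],[-4.4,-1.6,6.2],[-4.4,-1.6,6.2],[-4.4,-1.6,6.2],[-4.4,-1.6,6.2]],"xyz":[[-3.5,-1.2,0],[-2,-0.5,0],[0,0,0],[0,0,0],[0,0,0],[0,0,0],[0,0,0],[0,0,0]],"grip":[1,1,1,1,1,1,1,1]}' 10
python3 -m pendant '{"turn":[[0,0,0]],"xyz":[[0,0,0]],"grip":[1]}' 10
python3 - <<'E'
from h import *
need(fw(26,0,20),RT)
import cv2
b=arm.read_camera("scene")
cv2.imwrite("pics/d5.png",cv2.hconcat([cv2.resize(b[165:265,180:280,::-1],(400,400),interpolation=2),cv2.resize(b[200:300,330:430,::-1],(400,400),interpolation=2)]))
E
```

```text
time: 20.08
ee_pos: [472.5, -207.2, 203.6]
tcp_rot: [0.6, 0.8, 0.001, -0.001]
ft_force: [1.0, -0.1, 0.2]
finger_gap: 0.009
grip_force: 0.0
time: 21.08
ee_pos: [472.6, -262.2, 203.9]
tcp_rot: [0.804, 0.544, 0.132, 0.199]
ft_force: [0.2, -0.1, 1.2]
finger_gap: 0.01
grip_force: 0.0
time: 21.2
ee_pos: [471.3, -260.9, 202.6]
tcp_rot: [0.803, 0.547, 0.131, 0.197]
ft_force: [-0.1, -0.2, 0.5]
finger_gap: 0.005
grip_force: 0.0
t 21.2 uvn [ 13.3  -1.2 137.2] pos [ 471.3 -260.9  202.6] f [-0.1 -0.2  0.5] gap 0.4 gf 0.0
turn deg [-0.66  0.18  0.38] shift now cm [ 0.15  1.4  11.7 ] after turn [ 0.12  1.27 11.72]
```

View pics/d5.png

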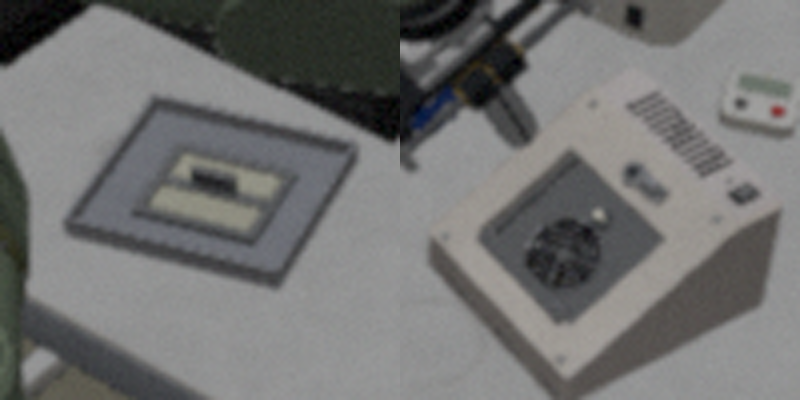

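The filter lies flat with its fin up, centred in the tray at (215,190). The frame is empty, the pin shows white at (599,214), which is scene px (379.8,253.5), and the tab is still aside. I move in over the pin and compare with the prediction.

```bash
python3 -m pendant '{"turn":[[-0.6,0.2,0.4],[0,0,0],[0,0,0],[0,0,0],[0,0,0],[0,0,0]],"xyz":[[0.1,1.3,2],[0,0,4],[0,0,3.5],[0,0,1.5],[0,0,0.7],[0,0,0]],"grip":[1,1,1,1,1,1]}' 10
python3 - <<'E'
from h import *
print(proj("scene",fw(25,0,-3.5)), proj("scene",fw(30,0,-3.5)),proj("scene",fw(25,5,-3.5)))
need(fw(26,0,2),RT)
E
```

```text
time: 22.0
ee_pos: [535.2, -287.5, 107.6]
tcp_rot: [0.804, 0.543, 0.136, 0.202]
ft_force: [0.3, -0.4, 1.2]
finger_gap: 0.005
grip_force: 0.0
[[378.84255354 252.32775558]] [[380.11467406 251.19913656]] [[377.81353711 251.29310284]]
t 22.0 uvn [29.8 -2.2 20.9] pos [ 535.2 -287.5  107.6] f [ 0.3 -0.4  1.2] gap 0.5 gf 0.0
turn deg [ 0.16  0.1  -0.08] shift now cm [ 0.23 -0.39  1.89] after turn [ 0.22 -0.38  1.89]
```

```bash
python3 -m pendant '{"turn":[[0,0,0],[0,0,0],[0,0,0],[0,0,0]],"xyz":[[0.2,-0.35,0.8],[0,0,0.8],[0,0,0.4],[0,0,0]],"grip":[1,1,1,1]}' 10
python3 -m pendant '{"turn":[[0,0,0],[0,0,0],[0,0,0],[0,0,0],[0,0,0],[0,0,0]],"xyz":[[0,0,0.2],[0,0,0.2],[0,0,0.2],[0,0,0.2],[0,0,0],[0,0,0]],"grip":[1,1,1,1,1,1]}' 10
python3 - <<'E'
from h import *
need(fw(26,0,-11.5),RT)
print(F.T@arm.state()["ft_force"])
E
```

```text
time: 22.5
ee_pos: [541.3, -287.7, 87.5]
tcp_rot: [0.804, 0.543, 0.136, 0.201]
ft_force: [-0.4, 0.7, -0.4]
finger_gap: 0.008
grip_force: 0.0
time: 23.25
ee_pos: [545.0, -289.3, 81.0]
tcp_rot: [0.804, 0.543, 0.136, 0.202]
ft_force: [-0.3, -0.8, 0.9]
finger_gap: 0.005
grip_force: 1.0
t 23.25 uvn [26.  -0.3 -7.2] pos [ 545.  -289.3   81. ] f [-0.3 -0.8  0.9] gap 0.5 gf 1.0
turn deg [ 0.16  0.11 -0.11] shift now cm [0.03 0.   0.43] after turn [0.03 0.   0.43]
[ 0.43319759 -0.84711601  0.82814804]
```

```bash
for s in 1 ; do python3 -m pendant '{"turn":[[0,0,0],[0,0,0],[0,0,0],[0,0,0]],"xyz":[[0,0,0.15],[0,0,0.15],[0,0,0],[0,0,0]],"grip":[1,1,1,1]}' 10; done
python3 -m pendant '{"turn":[[0,0,0],[0,0,0],[0,0,0]],"xyz":[[0,0,0.1],[0,0,0],[0,0,0]],"grip":[1,1,1]}' 10
python3 - <<'E'
from h import *
need(fw(26,0,-11.5),RT)
print(F.T@arm.state()["ft_force"])
E
```

```text
time: 23.75
ee_pos: [546.3, -289.9, 78.3]
tcp_rot: [0.804, 0.543, 0.136, 0.202]
ft_force: [-0.5, -0.1, 3.0]
finger_gap: 0.003
grip_force: 1.2
time: 24.12
ee_pos: [546.7, -290.0, 77.4]
tcp_rot: [0.804, 0.543, 0.136, 0.202]
ft_force: [-0.1, 1.6, 3.1]
finger_gap: 0.004
grip_force: 1.3
t 24.12 uvn [ 25.9  -0.3 -11.3] pos [ 546.7 -290.    77.4] f [-0.1  1.6  3.1] gap 0.3 gf 1.3
turn deg [ 0.16  0.11 -0.11] shift now cm [0.03 0.01 0.02] after turn [0.03 0.01 0.02]
[0.86731881 1.48684586 3.10140315]
```

```bash
python3 -m pendant '{"turn":[[0,0,0],[0,0,0],[0,0,0]],"xyz":[[0,0,0.05],[0,0,0],[0,0,0]],"grip":[1,1,1]}' 10
python3 -m pendant '{"turn":[[0,0,0],[0,0,0],[0,0,0]],"xyz":[[0,0,0.05],[0,0,0],[0,0,0]],"grip":[1,1,1]}' 10
python3 - <<'E'
from h import *
need(fw(26,0,-11.5),RT)
print(F.T@arm.state()["ft_force"])
E
```

```text
time: 24.5
ee_pos: [546.9, -290.1, 77.0]
tcp_rot: [0.804, 0.543, 0.136, 0.202]
ft_force: [-0.5, 1.0, 2.6]
finger_gap: 0.007
grip_force: 1.4
time: 24.88
ee_pos: [547.0, -290.1, 76.8]
tcp_rot: [0.804, 0.543, 0.136, 0.202]
ft_force: [-3.3, 1.2, 5.9]
finger_gap: 0.006
grip_force: 3.9
t 24.88 uvn [ 25.9  -0.2 -12. ] pos [ 547.  -290.1   76.8] f [-3.3  1.2  5.9] gap 0.5 gf 3.9
turn deg [ 0.15  0.1  -0.1 ] shift now cm [ 0.02  0.01 -0.05] after turn [ 0.02  0.01 -0.05]
[-0.33465894 -0.08945523  6.82988713]
```

It has bottomed: the force jumped from 3 N to 7 N at the stop, n = -12. Now I withdraw and check.

```bash
python3 -m pendant '{"turn":[[0,0,0],[0,0,0],[0,0,0],[0,0,0],[0,0,0],[0,0,0],[0,0,0],[0,0,0]],"xyz":[[0,0,-0.3],[0,0,-0.5],[0,0,-0.8],[0,0,-2],[0,0,-4],[0,0,-5],[0,0,-4],[0,0,0]],"grip":[1,1,1,1,1,1,1,1]}' 10
python3 - <<'E'
from h import *
import cv2
b=arm.read_camera("scene");a=arm.read_camera("top")
cv2.imwrite("pics/d6.png",cv2.hconcat([cv2.resize(b[160:360,180:480,::-1],(798,532),interpolation=2)]))
E
```

```text
time: 25.88
ee_pos: [475.0, -261.7, 226.5]
tcp_rot: [0.803, 0.542, 0.136, 0.205]
ft_force: [0.3, 0.3, -0.1]
finger_gap: 0.002
grip_force: 0.0
```

View pics/d6.png

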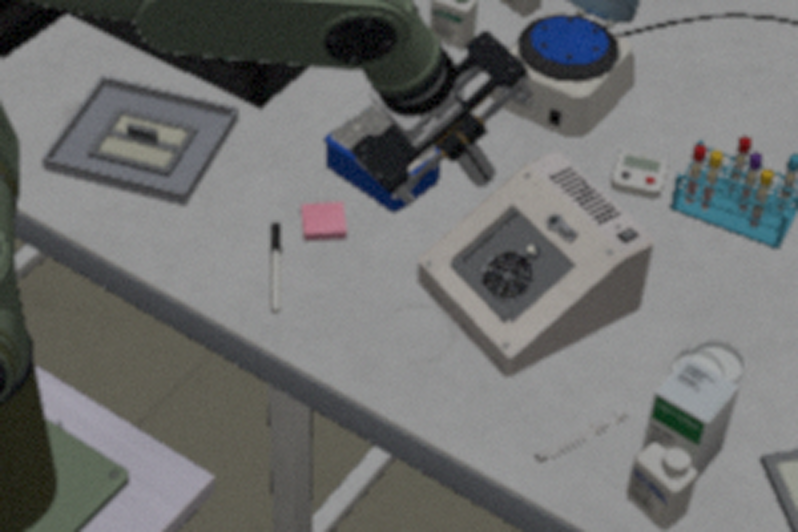

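The filter lies flat in the tray at (145,140) and the pin is out again at (532,250). The tab is aside at (562,227). The pad, pen, boxes and bottle have not moved, and the robot is clear of everything.

```bash
python3 -c "
from rig import arm
print(arm.job_done())"
```

```text
the job is handed in; nothing more can be done
None
```

The job is done and handed in at about 26 s: the tab is fully aside, the filter lies flat in the tray with its fin up, and the pin was pushed in until it bottomed at about 7 N and sprang back, with nothing else on the counter seen to have moved.

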